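Set and lock the depth stop of a jeweller's press

ROBOT

A 7-joint arm with a two-finger parallel gripper is mounted at the origin on the work surface. World frame = base frame: x ahead of the robot, y to its left, z up, the work surface at z = 0. Lengths are in m, angles in rad, forces in N, time in s.
With the tool pointing down it reaches from about 0.4 to 0.875 m from the base axis. Payload 4.4 kg.
Tool frame: the origin (TCP) lies where the fingers leave the gripper's body, on its centre line; the fingertips stand manip.nose_length ahead of it and the grasp point (between the pads) lies 54 mm ahead of it (manip.nose_length is the distance from the TCP to the fingertips, in m); z points along the fingers, x is the direction in which the jaws open and shut, and the axes are right-handed (so a half turn about z gives the same grasp; the last joint's range is limited). The gripper opens to 85 mm and grips with 20 to 120 N. Pads are 22 mm wide; open, the fingers measure 114 mm over their backs; the gripper's body (76 mm by 85 mm) begins 54 mm behind the grasp point. The pads swing forward as they close: fully open they stand 13 mm farther back than shut.
Start: joints at [-1.253, 0.628, 0.038, 1.517, -0.027, 0.996, -0.02], TCP at [0.243, 0.603, 0.304] pointing down, gripper open.
Joint ranges: [-3.06, 3.06], [-0.37, 2.12], [-1.25, 1.32], [0.18, 2.47], [-1.1, 4.24], [0.23, 1.98], [-2.94, 2.94]. Speed limits (rad/s): [2.57, 2.57, 3.14, 3.14, 3.14, 3.14, 3.14].

INTERFACE

Orientations are given as a unit quaternion [w, x, y, z].
In Python, from station import status, optics, manip gives the robot as it stands. The module is installed in compiled form; this text tells all that it offers.
- The arm moves only by the shell command python3 -m handwheel 'ROWS' [FORCE]. ROWS is text: rows parted by semicolons, each of 7 numbers parted by spaces: the shift along the tool's x, y, z scaled (see below), then the turn, a rotation vector about the tool's x, y, z scaled (see below), then the finger opening in mm, from 0 to 85.4. A call has 1 to 5 rows; each row shifts and turns the pose as measured when the row begins, along the tool's axes as they then stand; what a row does not reach is not made up. The controller multiplies each number of a shift by 0.2 m and each number of a turn by 45 degrees. A row lasts 1/8 s, in which the tool goes at most 62.5 mm and 10.7 degrees, less where a joint would pass 70% of its speed; a pose out of reach is approached as far as the arm can. A call with a number of a shift or a turn outside -1 to 1 is refused whole. A call with a gripper value outside its range is refused whole. The fingers move at their own pace and stop on an object; FORCE is the grip in N (left out, the last holds). Time passes only in rows, so rows that do not move let the fingers close. It gives the time, the measured TCP pose, the force and the opening at its end, in the units of the state.
- status.read_state(): the state, without advancing time (a new reading comes with each control period).
- optics.capture(name): name is "scene" or "top" or "wrist"; returns a dict with "image" (400x640x3 uint8, blue, green, red), "fov_y" (degrees; the focal length in pixels is half the picture's height over the tangent of half this angle, whatever the lens; pixels are square), "cx", "cy" (the principal point, pixels), "R" (3x3) and "t" (3): a world point X has camera coordinates R X + t; the wrist camera has in their place "T_tool_cam" (4x4, takes a point from camera to tool coordinates, whose origin is the TCP and whose axes are the tool frame's). Camera axes: x right, y down, z forward; pixel columns grow to the right and rows downward; lengths in m; the calibration is good to about 2 mm. A picture is of the moment at which its call begins: read the wrist's pose just before it. There is no depth.
- manip.hand_in(): hands the job in, once; it reports no verdict.
The state is a dict: "time": time; "joint_pos": joint angles; "qd": joint speeds; "effort": joint torques, N m; "ee_pos": TCP position; "ee_rot": TCP orientation; "ft_force": force on the tool from outside, world axes, zero at the start; "moment": the same for the moment, N m; "finger_gap": opening from 0.0 (shut) to 1.0 (fully open).
Only numpy, scipy, OpenCV 4.12 (cv2) and the standard library are available. Lean on these libraries where they do the work, as an engineer would, in place of code of your own. Each camera call takes 0.05 s, during which the arm holds its last target. There are 200 camera calls.

TASK

Turn the steel knob on top of the little bench press clockwise until its pointer lines up with the setting tab on the dial's rim, and only then turn the brass lock ring under the knob clockwise until it is firmly tight, about 0.75 N m, without over-tightening it (never above 0.95 N m) and without disturbing the setting. Leave the setting tab where it is, do not disturb the other things on the bench, and let go.

Things in the scene. Friction and masses are not known exactly. Their poses are not given: they have to be found in the camera images.
- press: grey C-frame bench press fixed to the bench, foot 150 x 130 mm. Origin on the bench straight under the vertical spindle axis; z up, -x its open front, column on the +x side. On its flat top, all on the spindle axis, upwards: round dial (144 mm across, face 150 mm above the bench), thin pointer, brass lock ring, steel knob (topmost). Nothing rises or sinks in turning
- knob_grip (a point): middle of the knob's steel bar grip, on the spindle axis, 198 mm above the bench. Bar 40 mm long (point x), 14 mm thick (point y: close the fingers across this), 26 mm tall, 182 to 208 mm above the bench. Pointer and knob are one piece, the pointer along the point's -x. Steady drag 0.08 N m both ways; stays where left. The tab is 0.5 to 1.6 rad clockwise (from above) of the pointer at first
- pointer_tip (a point): outer end of the thin dark pointer that turns with the knob, 56 mm out from the spindle axis, 153 mm above the bench; bar 4 mm wide, 2 to 5 mm above the dial face. Its -x points outward along the pointer
- tab_mark (a point): the setting: the point 56 mm out from the spindle axis, on the centre line of the steel setting tab and just inside it, where the pointer's tip is to come. Its -x points outward. The tab is 4 mm wide, stands 8 mm above the dial face 61 to 70 mm out from the axis and clips over the rim; stiff (0.6 N m) but can be pushed round: leave it alone
- ring_grip (a point): centre of the brass lock ring, on the spindle axis, 169 mm above the bench. Four-lobed nut 52 mm across opposite flats; four vertical flats, 30 mm wide, face the point's +x, -x, +y, -y; 14 mm tall, 162 to 176 mm above the bench: 12 mm of air below it to the dial (the pointer takes 5), 6 mm above it to the knob's bar, which is narrower and fits between the fingers
- collet (a joint): m the steel collet under the lock ring is drawn down: 0 loose, about 0.001 tight, too small to read well; go by torque. Clockwise the ring runs free (drag 0.05 N m) for 0.4 to 0.95 rad, differing each time, then bites: torque = 0.5 N m + 6 N m/rad of further turn; 20 mm of collet per rad. Tight from 0.6 N m, 0.75 is right, over 0.95 too much. Turn slowly: speed adds 0.5 N m per rad/s. Stays when released
- file_a: hand file with wooden handle, about 250 mm long, lying beside the press. A bystander, not to be disturbed; origin below the point where handle meets blade, blade along +x
- file_b: a second wooden-handled hand file, 250 mm long. A bystander, not to be disturbed; origin below the point where handle meets blade, blade along +x
- mandrel: standing steel ring mandrel, 28 mm foot, 190 mm tall. A bystander, not to be disturbed; origin at the centre of its underside
- dap_block: 50 mm steel cube with round hollows on top, beside the press. A bystander, not to be disturbed; origin at the centre of its underside
- hammer: small hammer lying down. A bystander, not to be disturbed; it lies along its x axis, handle to -x
- tin: amber glass jar, 60 mm wide, 45 mm tall. A bystander, not to be disturbed; origin at the centre of its underside
- saw_frame: piercing saw frame lying flat, 230 mm long. A bystander, not to be disturbed; origin at the frame's handle end, blade along +x, frame on the +y side
- blank: brass disc 28 mm across, 3 mm thick, lying on the press's anvil. A bystander, not to be disturbed; origin at the centre of its underside

How it is judged:
By the outcome, as a careful person would: the job done as asked, in the order asked, and still so for the second after the job is handed in, with the robot touching nothing.
It also fails if it takes over 59 s, if anything falls off the work surface, if the arm or the gripper's body presses on something with over 40 N, if the wrist force passes 120 N, or if a joint passes its speed limit or range.

## Working session

There is one attempt and no reset: what is moved stays moved. The work goes in short steps, Python scripts to look and compute and a shell command to move; the robot and the scene stay as the last step left them, time stands still between calls to the robot, and variables do not carry over. Pictures are saved under pics/ and viewed, about 8 in all and at most 12, crops included, and the job is handed in when it is done.

```bash
mkdir -p pics; python3 - <<'E'
from station import status, optics, manip
import cv2,json,numpy as np
s=status.read_state();print(s, manip.nose_length)
for n in("top","scene"):
    c=optics.capture(n);cv2.imwrite(f"pics/{n}1.png",c["image"]);print(n,{k:(np.round(v,4).tolist() if k!="image" else 0) for k,v in c.items()})
E
```

```text
{'time': 0.0, 'joint_pos': array([-1.25277599,  0.62934368,  0.03842827,  1.51837079, -0.02698265,
        0.99628493, -0.02000411]), 'qd': array([ 6.69331088e-04, -1.35957451e-03,  6.67346034e-05,  5.61922088e-04,
       -1.27931183e-03,  7.50782282e-04,  1.76468067e-03]), 'effort': array([ 2.94791917e-04, -5.63396752e+01,  1.22665599e+00, -1.93446743e+01,
        1.11452927e-02,  1.03678310e-02,  3.83049709e-06]), 'ee_pos': array([0.24318935, 0.60226967, 0.3029894 ]), 'ee_rot': array([ 5.41163377e-04,  8.28990104e-01,  5.59262474e-01, -7.74142715e-04]), 'ft_force': array([ 0.56796878,  0.70412622, -0.46909039]), 'moment': array([-0.01268296, -0.0012806 , -0.02001761]), 'finger_gap': 0.998864702087911} 0.0726
top {'image': 0, 'fov_y': 43.1077, 'cx': 316.6868, 'cy': 196.8498, 'R': [[0.025, -0.9996, -0.0102], [-0.9964, -0.0241, -0.0814], [0.0812, 0.0122, -0.9966]], 't': [-0.0785, 0.5031, 1.9148]}
scene {'image': 0, 'fov_y': 47.8003, 'cx': 318.4394, 'cy': 204.1464, 'R': [[-0.4641, 0.8856, -0.0179], [0.5918, 0.295, -0.7501], [-0.659, -0.3588, -0.661]], 't': [0.3027, -0.1663, 1.7093]}
```

View pics/top1.png

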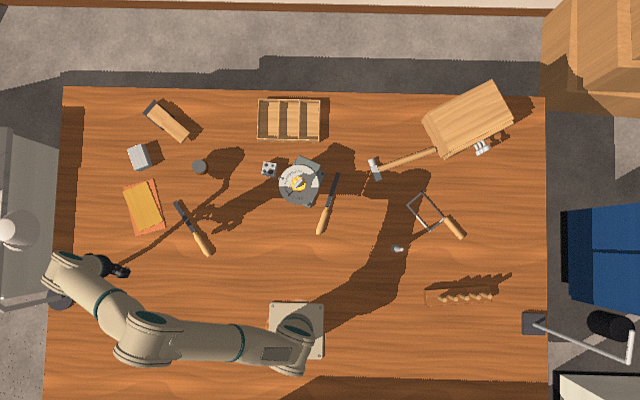

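View pics/scene1.png

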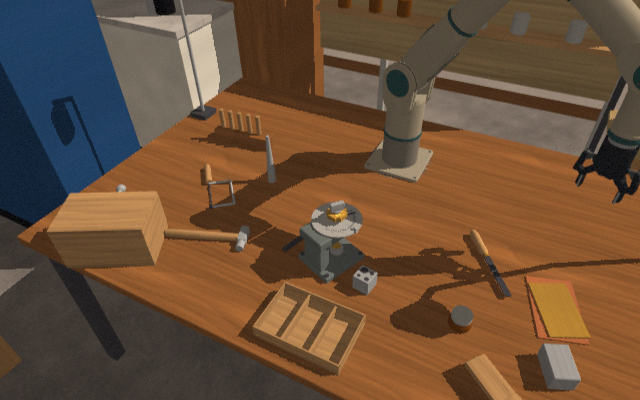

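```bash
cat > h.py <<'E'
from station import status, optics, manip
import cv2,numpy as np
from scipy.spatial.transform import Rotation as Ro
def tool(s=None):
    s=s or status.read_state();q=s["ee_rot"];return Ro.from_quat([q[1],q[2],q[3],q[0]]).as_matrix(),np.array(s["ee_pos"])
def cam(n):
    s=status.read_state();c=optics.capture(n)
    if n=="wrist":
        R,p=tool(s);T=np.array(c["T_tool_cam"]);Rc=R@T[:3,:3];o=R@T[:3,3]+p
        c["R"]=Rc.T;c["t"]=-Rc.T@o
    c["f"]=200/np.tan(np.radians(c["fov_y"])/2);return c
def ray(c,u,v,z):
    R=np.array(c["R"]);o=-R.T@np.array(c["t"]);d=R.T@np.array([(u-c["cx"])/c["f"],(v-c["cy"])/c["f"],1]);return o+d*(z-o[2])/d[2]
def proj(c,X):
    x=np.array(c["R"])@np.array(X)+np.array(c["t"]);return c["f"]*x[0]/x[2]+c["cx"],c["f"]*x[1]/x[2]+c["cy"]
E
python3 - <<'E'
from h import *
a=cam("top");b=cam("scene")
print(ray(a,299,184.5,.15),ray(b,337,219.5,.15))
A=cv2.resize(a["image"][140:230,250:350],None,fx=4,fy=4,interpolation=2)
B=cv2.resize(b["image"][190:280,290:390],None,fx=4,fy=4,interpolation=2)
cv2.imwrite("pics/c1.png",np.hstack([A,B]))
E
```

```text
[ 0.53699733 -0.00341022  0.15      ] [0.54152961 0.00324169 0.15      ]
```

View pics/c1.png

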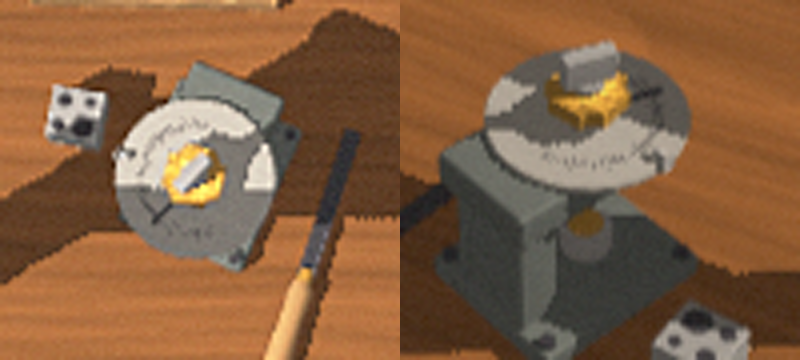

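```bash
python3 -m handwheel '-.2 .225 -.04 0 0 0 85;-.2 .225 -.04 0 0 0 85;-.2 .225 -.04 0 0 0 85;-.2 .225 -.04 0 0 0 85;-.2 .225 -.04 0 0 0 85'; python3 -m handwheel '-.2 .225 -.04 0 0 0 85;-.2 .225 -.04 0 0 0 85;-.2 .225 -.04 0 0 0 85;-.2 .225 -.04 0 0 0 85;-.1 .11 -.02 0 0 .2 85'
cat >> h.py <<'E'
def go(X,yaw=None):
    """tool-frame shift units to world TCP X, and turn units to tool-x yaw (deg), upright tool"""
    R,p=tool();cy=np.degrees(np.arctan2(R[1,0],R[0,0]))
    y=np.radians(cy if yaw is None else yaw)
    G=np.array([[np.cos(y),np.sin(y),0],[np.sin(y),-np.cos(y),0],[0,0,-1]]).T
    G=np.column_stack([[np.cos(y),np.sin(y),0],[np.sin(y),-np.cos(y),0],[0,0,-1]])
    print("p",p.round(4),"yaw",cy.round(2),"shift",(R.T@(np.array(X)-p)/.2).round(3),"turn",(Ro.from_matrix(R.T@G).as_rotvec(degrees=True)/45).round(3))
E
python3 -c "
from h import *
go([.539,0,.36],45)"
```

```text
time: 0.82
ee_pos: [0.3778, 0.3302, 0.3418]
ee_rot: [-0.0, 0.826, 0.564, -0.001]
ft_force: [2.1, 0.1, -0.1]
finger_gap: 0.995
time: 1.45
ee_pos: [0.5036, 0.0784, 0.3797]
ee_rot: [0.0, 0.87, 0.493, 0.0]
ft_force: [0.7, 0.6, 0.2]
finger_gap: 0.994
p [0.5036 0.0784 0.3797] yaw 59.14 shift [-0.246  0.353  0.099] turn [ 0.001 -0.001  0.314]
```

```bash
python3 -m handwheel '-.12 .175 .05 0 0 0 85;-.12 .175 .05 0 0 0 85;0 0 0 0 0 .16 85;0 0 0 0 0 .16 85;0 0 0 0 0 0 85'
python3 - <<'E'
from h import *
go([.539,0,.36],45)
c=cam("wrist");import pickle;pickle.dump(c,open("w1.pkl","wb"));cv2.imwrite("pics/w1.png",c["image"]);print(proj(c,[.539,0,.15]),c["f"])
E
```

```text
time: 2.08
ee_pos: [0.5408, -0.0058, 0.3591]
ee_rot: [0.001, 0.928, 0.374, 0.001]
ft_force: [0.8, -0.1, 0.1]
finger_gap: 0.992
p [ 0.5408 -0.0058  0.3591] yaw 43.88 shift [ 0.014 -0.027 -0.004] turn [ 0.003 -0.001 -0.025]
(np.float64(318.9639534713384), np.float64(174.97680379077866)) 340.68101829827503
```

View pics/w1.png

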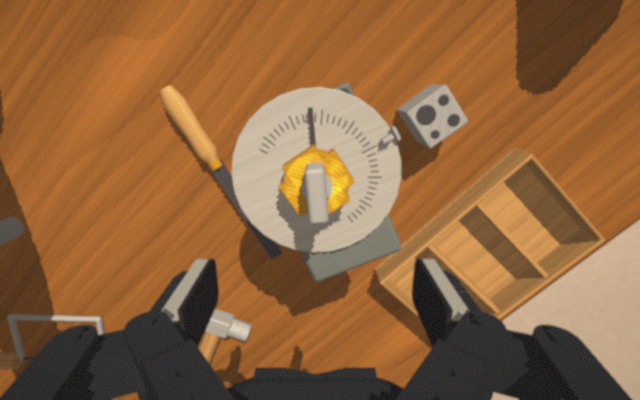

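```bash
cat > ov.py <<'E'
from h import *
def overlay(c,xy,ap,at,ar,fn,box,k=3.5):
    """angles deg: pointer, tab, ring flat"""
    x0,y0,x1,y1=box;I=cv2.resize(c["image"][y0:y1,x0:x1],None,fx=k,fy=k,interpolation=2)
    def P(r,a,z): 
        u=proj(c,[xy[0]+r*np.cos(np.radians(a)),xy[1]+r*np.sin(np.radians(a)),z]);return tuple(int(round(w)) for w in (np.array(u)-[x0,y0]+.5)*k)
    def poly(pts,col): cv2.polylines(I,[np.array(pts)],True,col,1)
    poly([P(.072,a,.15) for a in range(0,360,5)],(255,0,0))
    cv2.line(I,P(.03,ap,.155),P(.056,ap,.155),(0,0,255),1)
    cv2.line(I,P(.056,at,.158),P(.07,at,.158),(0,255,0),1)
    for z in(.208,.182): poly([P(np.hypot(.02,.007),ap+b,z) for b in(19.3,160.7,199.3,340.7)],(0,0,255))
    poly([P(np.hypot(.026,.015),ar+b,.176) for b in np.add.outer(range(0,360,90),[-30,30]).ravel()],(255,0,255))
    cv2.imwrite(fn,I)
E
python3 - <<'E'
from ov import *
import pickle
c=pickle.load(open("w1.pkl","rb"))
e=[ray(c,*p,.15)[:2] for p in((232,169),(401,169),(317,86),(317,252))]
print(np.array(e).round(4)); xy=np.mean(e,0);print(xy)
ang=lambda p:np.degrees(np.arctan2(p[1]-xy[1],p[0]-xy[0]))
p=ray(c,310,108,.155);t=ray(c,388,140,.158);print(ang(p),ang(t),np.hypot(*(p[:2]-xy)),np.hypot(*(t[:2]-xy)))
overlay(c,xy,ang(p),ang(t),ang(p),"pics/w1o.png",(220,75,415,260),4) if 0 else overlay(c,xy,ang(p),ang(t),ang(p),"pics/w1o.png",(220,80,420,230))
E
```

```text
[[ 0.4826 -0.047 ]
 [ 0.5852  0.0516]
 [ 0.4879  0.0505]
 [ 0.5883 -0.0534]]
[5.36001071e-01 4.09307437e-04]
139.71184471175826 70.61852044876721 0.05333891859791349 0.06341600960530035
```

View pics/w1o.png

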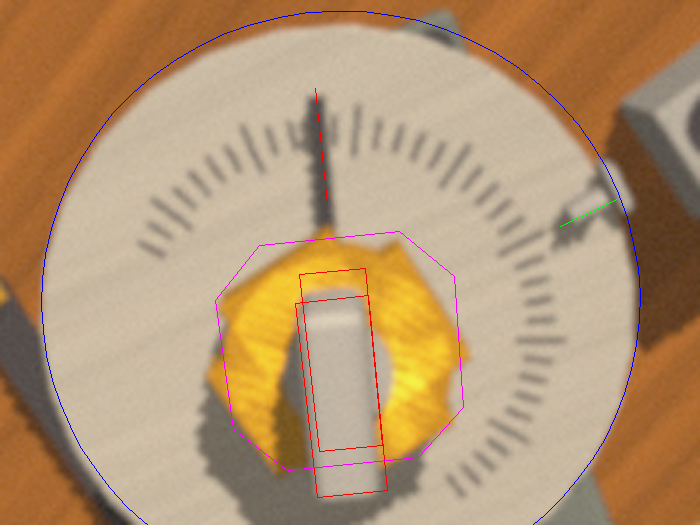

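```bash
python3 -c "
from h import *
go([.5362,-.0012,.254],47.5)"
```

```text
p [ 0.5408 -0.0056  0.3592] yaw 43.96 shift [-0.002 -0.033  0.526] turn [ 0.003 -0.001 -0.079]
```

```bash
python3 -m handwheel '0 -.033 0.2 0 0 -.079 85;0 0 .2 0 0 0 85;0 0 .12 0 0 0 85;0 0 0 0 0 0 50;0 0 0 0 0 0 30' 40;  python3 -c "
from h import *
go([.5362,-.0012,.254],47.5)"
```

```text
time: 2.75
ee_pos: [0.5378, 0.0012, 0.2545]
ee_rot: [0.001, 0.912, 0.41, 0.003]
ft_force: [-0.4, 0.3, -0.5]
finger_gap: 0.601
p [0.5378 0.0012 0.2545] yaw 48.39 shift [-0.014  0.002  0.003] turn [ 0.006 -0.007  0.02 ]
```

```bash
python3 -m handwheel '-.014 0.002 0 0 0 .02 25;0 0 0 0 0 0 0;0 0 0 0 0 0 0;0 0 0 0 0 0 0' 40;  python3 -c "
from h import *
go([.5362,-.0012,.254],47.5);print(status.read_state())"
```

```text
time: 3.25
ee_pos: [0.5372, -0.0012, 0.2566]
ee_rot: [0.002, 0.915, 0.403, 0.005]
ft_force: [0.8, 0.2, -3.1]
finger_gap: 0.154
p [ 0.5372 -0.0012  0.2566] yaw 47.49 shift [-0.003 -0.004  0.013] turn [ 0.009 -0.01  -0.   ]
{'time': 3.25, 'joint_pos': array([-0.19409907,  0.53403135,  0.21388339,  1.89642913, -0.16648842,
        0.7171077 ,  0.94433403]), 'qd': array([ 1.51408509e-03,  5.04678649e-04,  2.44908093e-03,  8.75637520e-05,
       -3.08041701e-03, -1.20433010e-04, -1.96450736e-05]), 'effort': array([-2.12227902e-02, -4.84262681e+01,  3.02374184e+00, -1.55704594e+01,
       -4.05794615e-02,  9.25886258e-02,  5.16682584e-02]), 'ee_pos': array([ 0.53717627, -0.00123859,  0.25660743]), 'ee_rot': array([0.00174014, 0.91534287, 0.40263827, 0.00517929]), 'ft_force': array([ 0.79778812,  0.20539309, -3.07484549]), 'moment': array([-0.21652443,  0.04930395, -0.03659581]), 'finger_gap': 0.15367085169871555}
```

```bash
python3 -m handwheel '0 0 0 0 0 .2 0;0 0 0 0 0 .2 0;0 0 0 0 0 .2 0;0 0 0 0 0 .2 0;0 0 0 0 0 .2 0' ;  python3 -c "
from h import *
go([.5367,-.0012,.256],-13);print(status.read_state()['moment'])"
```

```text
time: 3.88
ee_pos: [0.5376, -0.001, 0.2566]
ee_rot: [-0.0, 1.0, 0.011, 0.006]
ft_force: [0.7, -0.2, -3.4]
finger_gap: 0.156
p [ 0.5376 -0.001   0.2566] yaw 1.26 shift [-0.004  0.001  0.003] turn [-0.003 -0.014  0.317]
[-0.29491429  0.10699703  0.10720772]
```

```bash
python3 -m handwheel '0 0 0 0 0 .15 0;0 0 0 0 0 .1 0;0 0 0 0 0 0 0' ;  python3 - <<'E'
from h import *
go([.5367,-.0012,.256],-13)
c=cam("wrist");import pickle;pickle.dump(c,open("w2.pkl","wb"));cv2.imwrite("pics/w2.png",c["image"]);print([proj(c,[.537,-.0012,z]) for z in(.15,.208)])
print(tool()[1],c["T_tool_cam"])
E
```

```text
time: 4.25
ee_pos: [0.5377, -0.001, 0.2566]
ee_rot: [-0.0, 0.996, -0.089, 0.005]
ft_force: [0.5, 0.1, -2.7]
finger_gap: 0.154
p [ 0.5377 -0.001   0.2566] yaw -10.26 shift [-0.005  0.002  0.003] turn [-0.002 -0.014  0.061]
[(np.float64(312.16116223840135), np.float64(230.9331973905323)), (np.float64(312.55195770996585), np.float64(289.732903072388))]
[ 0.53771576 -0.00099243  0.25659791] [[ 9.99999716e-01  3.99053988e-04 -6.39282600e-04 -2.34699089e-04]
 [-1.80626311e-04  9.50485650e-01  3.10768398e-01 -7.89026239e-02]
 [ 7.31642306e-04 -3.10768194e-01  9.50485452e-01 -7.04384300e-02]
 [ 0.00000000e+00  0.00000000e+00  0.00000000e+00  1.00000000e+00]]
```

View pics/w2.png

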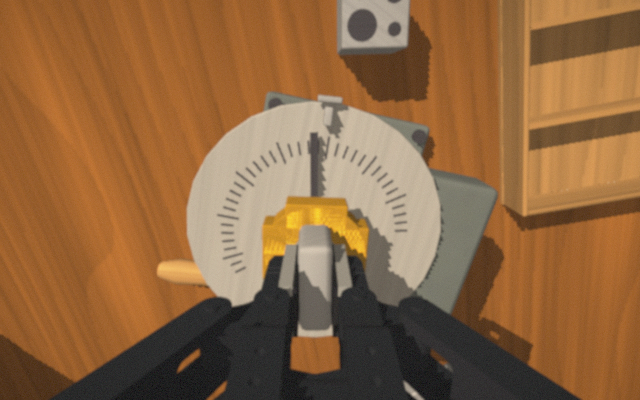

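```bash
cat > fit.py <<'E'
from h import *
from scipy.optimize import least_squares
def dial(c,xy0,z=.15):
    """dial axis xy by fitting its rim (low to high saturation)"""
    S=cv2.GaussianBlur(cv2.cvtColor(c["image"],cv2.COLOR_BGR2HSV)[...,1],(0,0),1).astype(float);pts=[]
    for a in np.radians(np.arange(0,360,3)):
        r=np.arange(.064,.08,.0003)
        uv=np.array([proj(c,[xy0[0]+q*np.cos(a),xy0[1]+q*np.sin(a),z]) for q in r]).astype(np.float32)
        if uv.min()<2 or uv[:,0].max()>637 or uv[:,1].max()>290: continue
        v=cv2.remap(S.astype(np.float32),uv[:,0][None],uv[:,1][None],1)[0]
        i=np.argmax(np.diff(v,n=1)); 
        if v[:max(i-3,1)].mean()<60 and v[i+4:].mean()>90: pts.append([xy0[0]+r[i]*np.cos(a),xy0[1]+r[i]*np.sin(a)])
    pts=np.array(pts)
    f=least_squares(lambda q:np.hypot(pts[:,0]-q[0],pts[:,1]-q[1])-q[2],[*xy0,.072],loss="soft_l1",f_scale=.0005)
    return f.x,len(pts)
E
python3 - <<'E'
from fit import *
import pickle
for n in("w1","w2"):
    c=pickle.load(open(n+".pkl","rb"));q,k=dial(c,(.5367,-.0012));print(n,q,k)
    A=lambda u,v,z:(lambda d:(np.degrees(np.arctan2(d[1],d[0])).round(2),np.hypot(*d).round(4)))(ray(c,u,v,z)[:2]-q[:2])
    if n=="w2": print("ptr",A(314,134,.155),A(315,165,.155),"tab",A(329,120,.158),A(330,99,.158))
    else: print("ptr",A(310.4,107.7,.155),"tab",A(388,140,.158),A(398,134,.158))
cv2.imwrite("pics/w2c.png",cv2.resize(c["image"][85:255,215:415],None,fx=4,fy=3.5,interpolation=2) if 0 else cv2.resize(c["image"][85:175,270:370],None,fx=6,fy=6,interpolation=2))
E
```

```text
w1 [ 0.53793155 -0.0028005   0.07260143] 85
ptr (np.float64(138.17), np.float64(0.0571)) tab (np.float64(73.13), np.float64(0.0659)) (np.float64(73.46), np.float64(0.0748))
w2 [ 0.53914875 -0.002567    0.0730615 ] 58
ptr (np.float64(81.1), np.float64(0.0562)) (np.float64(80.91), np.float64(0.0403)) tab (np.float64(74.37), np.float64(0.0637)) (np.float64(74.82), np.float64(0.0735))fit.py:12: RuntimeWarning: Mean of empty slice.
  if v[:max(i-3,1)].mean()<60 and v[i+4:].mean()>90: pts.append([xy0[0]+r[i]*np.cos(a),xy0[1]+r[i]*np.sin(a)])
  ret = ret.dtype.type(ret / rcount)
```

View pics/w2c.png

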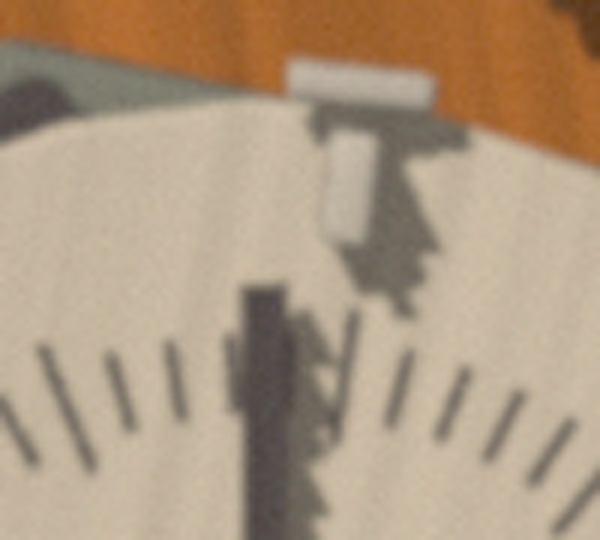

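```bash
cat > meas.py <<'E'
from fit import *
def meas(c,q,ptr,tab):
    A=lambda u,v,z:(lambda d:(np.degrees(np.arctan2(d[1],d[0])).round(2),np.hypot(*d).round(4)))(ray(c,u,v,z)[:2]-q)
    print(q,"ptr",[A(*p) for p in ptr],"tab",[A(*p) for p in tab])
E
python3 - <<'E'
from meas import *
import pickle
c=pickle.load(open("w2.pkl","rb"))
for q in((.5391,-.0026),(.5377,-.001),(.538,-.0027)): meas(c,q,[(314.2,133.3,.155),(314.8,165,.155)],[(327.7,125,.152),(329,108,.158)])
E
```

```text
(0.5391, -0.0026) ptr [(np.float64(80.94), np.float64(0.0566)), (np.float64(80.99), np.float64(0.0403))] tab [(np.float64(74.36), np.float64(0.0606)), (np.float64(74.84), np.float64(0.0694))]
(0.5377, -0.001) ptr [(np.float64(79.25), np.float64(0.0553)), (np.float64(78.59), np.float64(0.039))] tab [(np.float64(72.65), np.float64(0.0595)), (np.float64(73.35), np.float64(0.0682))]
(0.538, -0.0027) ptr [(np.float64(79.86), np.float64(0.0569)), (np.float64(79.48), np.float64(0.0406))] tab [(np.float64(73.39), np.float64(0.061)), (np.float64(73.99), np.float64(0.0698))]
```

```bash
python3 -m handwheel '0 0 0 0 0 .07 0;0 0 0 0 0 .06 0;0 0 0 0 0 0 0' ;  python3 - <<'E'
from h import *
go([.5367,-.0012,.256],-13)
c=cam("wrist");import pickle;pickle.dump(c,open("w3.pkl","wb"))
cv2.imwrite("pics/w3c.png",cv2.resize(c["image"][85:175,270:370],None,fx=6,fy=6,interpolation=2))
E
```

```text
time: 4.68
ee_pos: [0.5377, -0.0011, 0.2566]
ee_rot: [-0.001, 0.99, -0.14, 0.005]
ft_force: [0.5, 0.1, -2.3]
finger_gap: 0.153
p [ 0.5377 -0.0011  0.2566] yaw -16.05 shift [-0.005  0.002  0.003] turn [-0.003 -0.013 -0.068]
```

View pics/w3c.png

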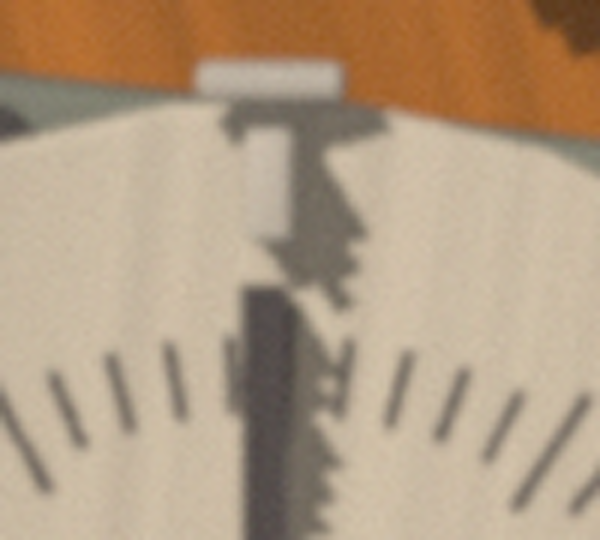

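```bash
python3 -m handwheel '0 0 0 0 0 0 30;0 0 0 0 0 0 85;0 0 0 0 0 0 85;0 0 0 0 0 0 85' ;  python3 - <<'E'
from h import *
go([.538,-.002,.229],-16.5)
print(status.read_state()['moment'],status.read_state()['ft_force'])
c=cam("wrist");import pickle;pickle.dump(c,open("w4.pkl","wb"))
cv2.imwrite("pics/w4c.png",cv2.resize(c["image"][90:340,220:420],None,fx=4,fy=4,interpolation=2)[:800:1][:600] if 0 else cv2.resize(c["image"][90:300,210:430],None,fx=2.8,fy=2.8,interpolation=2))
E
```

```text
time: 5.22
ee_pos: [0.5382, -0.0007, 0.2574]
ee_rot: [-0.001, 0.99, -0.139, 0.006]
ft_force: [0.5, 0.5, 0.2]
finger_gap: 0.962
p [ 0.5382 -0.0007  0.2574] yaw -15.97 shift [-0.001  0.007  0.142] turn [-0.006 -0.015  0.012]
[-0.01004019 -0.00921597 -0.03585477] [0.5196808  0.50897619 0.1545392 ]
```

View pics/w4c.png

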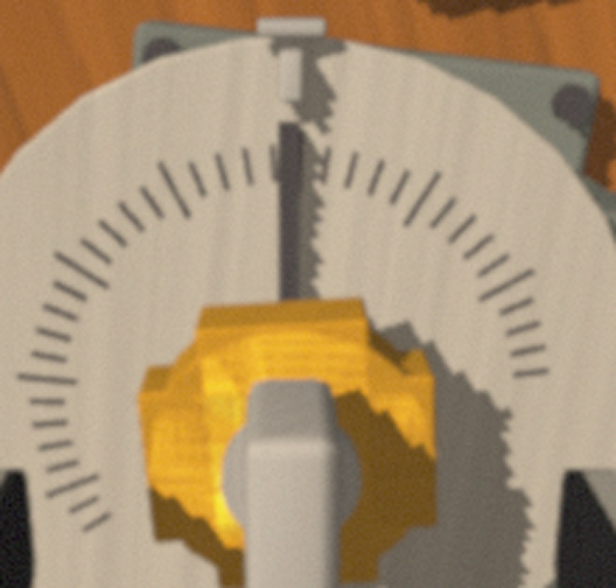

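```bash
R='x'; python3 -m handwheel '0 0 -.2 0 0 0 85;0 0 -.05 0 0 -.23 85;0 0 0 0 0 -.23 85;0 0 0 0 0 -.23 85;0 0 0 0 0 -.23 85' >/dev/null;python3 -m handwheel '0 0 0 0 0 -.23 85;0 0 0 0 0 -.23 85;0 0 0 0 0 -.23 85;0 0 0 0 0 -.23 85;0 0 0 0 0 -.23 85' >/dev/null;python3 -m handwheel '0 0 0 0 0 -.23 85;0 0 0 0 0 -.23 85;0 0 0 0 0 -.23 85;0 0 0 0 0 -.23 85;0 0 0 0 0 -.23 85';python3 -c "
from h import *
go([.538,-.002,.25],166.5);print(status.read_state()['joint_pos'])"
```

```text
time: 7.15
ee_pos: [0.5369, -0.0019, 0.3093]
ee_rot: [0.006, 0.393, 0.919, 0.002]
ft_force: [-0.6, 0.7, 0.7]
finger_gap: 0.998
p [ 0.5369 -0.0019  0.3093] yaw 133.66 shift [-0.001  0.001  0.297] turn [ 0.007  0.015 -0.73 ]
[ 0.04956077  0.45704987 -0.14322811  1.83364687  0.08692693  0.84418418
  2.19664553]
```

```bash
python3 -m handwheel '0 0 0 0 0 -.23 85;0 0 0 0 0 -.23 85;0 0 .15 0 0 -.2 85;0 0 .1 0 0 -.06 85;0 0 0 0 0 0 85';python3 -c "
from h import *
go([.538,-.002,.229],166.5);print(status.read_state()['joint_pos'])"
```

```text
time: 7.78
ee_pos: [0.5379, -0.0033, 0.2588]
ee_rot: [0.007, 0.113, 0.994, 0.0]
ft_force: [0.0, -0.6, -0.3]
finger_gap: 0.993
p [ 0.5379 -0.0033  0.2588] yaw 167.08 shift [0.003 0.006 0.149] turn [0.002 0.018 0.013]
[ 0.14368448  0.5335287  -0.28149755  1.88518752  0.21583142  0.73776044
  2.65688534]
```

```bash
python3 -m handwheel '.003 .006 .08 0 .018 .013 85;0 0 .065 0 0 0 85;0 0 0 0 0 0 70;0 0 0 0 0 0 70';python3 -c "
from h import *
go([.538,-.002,.229],166.5);print(status.read_state()['ft_force'],status.read_state()['moment'],status.read_state()['finger_gap'])"
```

```text
time: 8.28
ee_pos: [0.5387, -0.0018, 0.2292]
ee_rot: [0.001, 0.119, 0.993, 0.001]
ft_force: [-1.2, -0.1, 0.8]
finger_gap: 0.822
p [ 0.5387 -0.0018  0.2292] yaw 166.33 shift [ 0.003 -0.002  0.001] turn [ 0.003  0.002 -0.004]
[-1.19586166 -0.08606206  0.77654316] [-0.02883815  0.01135026  0.03256133] 0.822221208469811
```

```bash
python3 -m handwheel '0 0 0 0 0 0 40;0 0 0 0 0 0 40;0 0 0 0 0 0 40;0 0 0 0 0 0 40' 60;python3 -c "
from h import *
go([.538,-.002,.229],166.5);print(status.read_state()['ft_force'],status.read_state()['moment'],status.read_state()['finger_gap']*85.4)"
```

```text
time: 8.78
ee_pos: [0.5383, -0.0016, 0.2301]
ee_rot: [0.001, 0.119, 0.993, 0.001]
ft_force: [-0.5, 0.4, -2.2]
finger_gap: 0.591
p [ 0.5383 -0.0016  0.2301] yaw 166.33 shift [ 0.001 -0.002  0.006] turn [ 0.003  0.002 -0.004]
[-0.51318719  0.44255596 -2.22973682] [ 0.02386444  0.05252346 -0.05121301] 50.44022441314588
```

```bash
python3 -m handwheel '0 0 0 0 0 .08 40;0 0 0 0 0 .08 40;0 0 0 0 0 .08 40;0 0 0 0 0 .08 40;0 0 0 0 0 .08 40';python3 -c "
from h import *
go([.538,-.002,.229],166.5);s=status.read_state();print(s['ft_force'],s['moment'],s['effort'][6],s['finger_gap']*85.4)"
```

```text
time: 9.4
ee_pos: [0.5383, -0.0016, 0.2301]
ee_rot: [0.001, 0.277, 0.961, 0.001]
ft_force: [-1.2, -0.3, -0.7]
finger_gap: 0.596
p [ 0.5383 -0.0016  0.2301] yaw 147.83 shift [ 0.    -0.002  0.005] turn [ 0.003  0.001 -0.415]
[-1.18715041 -0.260378   -0.71558067] [-0.00130075  0.12508996  0.05554445] 0.35567566752433777 50.88881115450733
```

```bash
cat > m.py <<'E'
from h import *
s=status.read_state();R,p=tool(s);print("yaw",np.degrees(np.arctan2(R[1,0],R[0,0])).round(2),"Mz",s['moment'][2].round(3),"eff7",s['effort'][6].round(3),"F",s['ft_force'].round(1),"gap",(s['finger_gap']*85.4).round(1),p.round(4),"t",s['time'])
E
python3 m.py; python3 -m handwheel '0 0 0 0 0 .05 40;0 0 0 0 0 .04 40' >/dev/null; python3 m.py;python3 -m handwheel '0 0 0 0 0 .03 40;0 0 0 0 0 .03 40' >/dev/null; python3 m.py; python3 -m handwheel '0 0 0 0 0 0 40' >/dev/null; python3 m.py
```

```text
Traceback (most recent call last):
  File "m.py", line 2, in <module>
    s=status.read_state();R,p=tool(s);print("yaw",np.degrees(np.arctan2(R[1,0],R[0,0])).round(2),"Mz",s['moment'][2].round(3),"eff7",s['effort'][6].round(3),"F",s['ft_force'].round(1),"gap",(s['finger_gap']*85.4).round(1),p.round(4),"t",s['time'])
                                                                                                                                                                                              ^^^^^^^^^^^^^^^^^^^^^^^^^^^^
AttributeError: 'float' object has no attribute 'round'
Traceback (most recent call last):
  File "m.py", line 2, in <module>
    s=status.read_state();R,p=tool(s);print("yaw",np.degrees(np.arctan2(R[1,0],R[0,0])).round(2),"Mz",s['moment'][2].round(3),"eff7",s['effort'][6].round(3),"F",s['ft_force'].round(1),"gap",(s['finger_gap']*85.4).round(1),p.round(4),"t",s['time'])
                                                                                                                                                                                             
[... 571 characters left out ...]
                       ^^^^^^^^^^^^^^^^^^^^^^^^^^^^
AttributeError: 'float' object has no attribute 'round'
Traceback (most recent call last):
  File "m.py", line 2, in <module>
    s=status.read_state();R,p=tool(s);print("yaw",np.degrees(np.arctan2(R[1,0],R[0,0])).round(2),"Mz",s['moment'][2].round(3),"eff7",s['effort'][6].round(3),"F",s['ft_force'].round(1),"gap",(s['finger_gap']*85.4).round(1),p.round(4),"t",s['time'])
                                                                                                                                                                                              ^^^^^^^^^^^^^^^^^^^^^^^^^^^^
AttributeError: 'float' object has no attribute 'round'
```

```bash
sed -i "s/(s\['finger_gap'\]\*85.4).round(1)/round(s['finger_gap']*85.4,1)/" m.py; python3 m.py
```

```text
yaw 140.76 Mz -0.007 eff7 0.005 F [-0.6  0.4  0.2] gap 50.6 [ 0.5383 -0.0016  0.2301] t 10.025
```

```bash
for i in 1; do python3 -m handwheel '0 0 0 0 0 .03 40' >/dev/null; python3 m.py;python3 -m handwheel '0 0 0 0 0 .03 40' >/dev/null; python3 m.py; done
```

```text
yaw 139.35 Mz 0.053 eff7 0.156 F [-1.4  1.1  0.5] gap 50.7 [ 0.5383 -0.0017  0.2301] t 10.15
yaw 137.91 Mz 0.045 eff7 0.108 F [-1.4  0.3 -0. ] gap 50.6 [ 0.5383 -0.0017  0.2301] t 10.275
```

```bash
cat >> m.py <<'E'
import sys; sys.exit(s['moment'][2]>.2)
E
python3 -m handwheel '0 0 0 0 0 .03 40' >/dev/null; python3 m.py && python3 -m handwheel '0 0 0 0 0 .03 40' >/dev/null && python3 m.py && python3 -m handwheel '0 0 0 0 0 .03 40' >/dev/null && python3 m.py && python3 -m handwheel '0 0 0 0 0 .03 40' >/dev/null && python3 m.py && python3 -m handwheel '0 0 0 0 0 .03 40' >/dev/null && python3 m.py && python3 -m handwheel '0 0 0 0 0 .03 40' >/dev/null && python3 m.py
```

```text
yaw 136.47 Mz 0.045 eff7 0.108 F [-0.7  0.3 -0.4] gap 50.4 [ 0.5383 -0.0016  0.2301] t 10.4False
```

```bash
sed -i 's/sys.exit(\(.*\))$/sys.exit(int(\1))/' m.py
python3 -m handwheel '0 0 0 0 0 .03 40' >/dev/null; python3 m.py && python3 -m handwheel '0 0 0 0 0 .03 40' >/dev/null && python3 m.py && python3 -m handwheel '0 0 0 0 0 .03 40' >/dev/null && python3 m.py && python3 -m handwheel '0 0 0 0 0 .03 40' >/dev/null && python3 m.py && python3 -m handwheel '0 0 0 0 0 .03 40' >/dev/null && python3 m.py && python3 -m handwheel '0 0 0 0 0 .03 40' >/dev/null && python3 m.py
```

```text
yaw 135.02 Mz 0.062 eff7 0.108 F [-0.9 -0.7 -0.1] gap 50.5 [ 0.5384 -0.0017  0.2301] t 10.525
yaw 133.57 Mz 0.028 eff7 0.107 F [-0.9 -0.8 -0.7] gap 50.7 [ 0.5383 -0.0017  0.2301] t 10.65
yaw 132.13 Mz 0.028 eff7 0.107 F [-0.8  0.   0.4] gap 50.9 [ 0.5383 -0.0017  0.2301] t 10.775
yaw 130.68 Mz 0.044 eff7 0.107 F [-1.8  0.5 -0.6] gap 50.8 [ 0.5383 -0.0017  0.2301] t 10.9
yaw 129.24 Mz 0.033 eff7 0.107 F [-0.5  0.  -0. ] gap 50.6 [ 0.5383 -0.0017  0.2301] t 11.025
yaw 127.79 Mz 0.05 eff7 0.107 F [-0.8  0.7 -0. ] gap 50.7 [ 0.5383 -0.0017  0.2301] t 11.15
```

```bash

python3 -m handwheel '0 0 0 0 0 .03 40' >/dev/null; python3 m.py && python3 -m handwheel '0 0 0 0 0 .03 40' >/dev/null && python3 m.py && python3 -m handwheel '0 0 0 0 0 .03 40' >/dev/null && python3 m.py && python3 -m handwheel '0 0 0 0 0 .03 40' >/dev/null && python3 m.py && python3 -m handwheel '0 0 0 0 0 .03 40' >/dev/null && python3 m.py && python3 -m handwheel '0 0 0 0 0 .03 40' >/dev/null && python3 m.py && python3 -m handwheel '0 0 0 0 0 .03 40' >/dev/null && python3 m.py && python3 -m handwheel '0 0 0 0 0 .03 40' >/dev/null && python3 m.py
```

```text
yaw 126.34 Mz 0.064 eff7 0.107 F [-0.3  0.6  0.4] gap 50.8 [ 0.5383 -0.0017  0.2301] t 11.275
yaw 124.9 Mz 0.013 eff7 0.107 F [-0.2 -0.1  0.4] gap 50.8 [ 0.5383 -0.0017  0.2301] t 11.4
yaw 123.55 Mz 0.597 eff7 -0.505 F [-0.7 -0.6  0.3] gap 50.8 [ 0.5383 -0.0017  0.23  ] t 11.525
```

```bash

python3 -m handwheel '0 0 0 0 0 0 40' >/dev/null; python3 m.py; python3 -m handwheel '0 0 0 0 0 .01 40' >/dev/null; python3 m.py
```

```text
yaw 123.59 Mz 0.401 eff7 -0.487 F [-1.  -0.1 -0.1] gap 50.4 [ 0.5383 -0.0016  0.2301] t 11.65
yaw 123.18 Mz 0.609 eff7 -0.549 F [-1.4 -0.1  0.9] gap 50.5 [ 0.5383 -0.0016  0.2301] t 11.775
```

```bash
python3 -m handwheel '0 0 0 0 0 .01 40' >/dev/null; python3 m.py; python3 -m handwheel '0 0 0 0 0 .01 40' >/dev/null; python3 m.py
```

```text
yaw 122.75 Mz 0.692 eff7 -0.599 F [-1.4 -1.   0.3] gap 50.6 [ 0.5383 -0.0016  0.2301] t 11.9
yaw 122.29 Mz 0.677 eff7 -0.64 F [-1.5 -0.2  0.3] gap 50.7 [ 0.5383 -0.0016  0.2301] t 12.025
```

```bash
python3 -m handwheel '0 0 0 0 0 .01 40' >/dev/null; python3 m.py; python3 -m handwheel '0 0 0 0 0 .01 40' >/dev/null; python3 m.py
```

```text
yaw 121.84 Mz 0.742 eff7 -0.682 F [ 0.  -2.2 -0.6] gap 50.7 [ 0.5383 -0.0016  0.2301] t 12.15
yaw 121.39 Mz 0.798 eff7 -0.724 F [-1.1  0.1  0.4] gap 50.9 [ 0.5383 -0.0016  0.2301] t 12.275
```

```bash
python3 -m handwheel '0 0 0 0 0 0 40;0 0 0 0 0 0 60;0 0 0 0 0 0 85;0 0 0 0 0 0 85;0 0 0 0 0 0 85' >/dev/null; python3 m.py; python3 -m handwheel '0 0 -.2 0 0 0 85;0 0 -.2 0 0 0 85;0 0 -.12 0 0 .2 85;0 0 0 0 0 .23 85;0 0 0 0 0 .23 85' >/dev/null; python3 -m handwheel '0 0 0 0 0 .23 85;0 0 0 0 0 .1 85;0 0 0 0 0 0 85' ; python3 - <<'E'
from fit import *
c=cam("wrist");import pickle;pickle.dump(c,open("w5.pkl","wb"))
u,v=map(int,proj(c,[.538,-.002,.15]));print(u,v,dial(c,(.538,-.002)))
x0=max(u-100,0);y0=max(v-95,0);print(x0,y0)
cv2.imwrite("pics/w5c.png",cv2.resize(c["image"][y0:y0+190,x0:x0+200],None,fx=3.1,fy=3.1,interpolation=2))
E
```

```text
yaw 121.04 Mz 0.024 eff7 -0.0 F [-0.2  0.2  1.3] gap 84.8 [ 0.5393 -0.0017  0.2305] t 12.9
time: 13.9
ee_pos: [0.5389, -0.0019, 0.3385]
ee_rot: [0.001, 0.794, 0.608, 0.003]
ft_force: [-0.1, -0.4, -0.0]
finger_gap: 0.994
314 187 (array([ 0.53761281, -0.00226533,  0.072061  ]), 80)
214 92fit.py:12: RuntimeWarning: Mean of empty slice.
  if v[:max(i-3,1)].mean()<60 and v[i+4:].mean()>90: pts.append([xy0[0]+r[i]*np.cos(a),xy0[1]+r[i]*np.sin(a)])
  ret = ret.dtype.type(ret / rcount)
```

View pics/w5c.png

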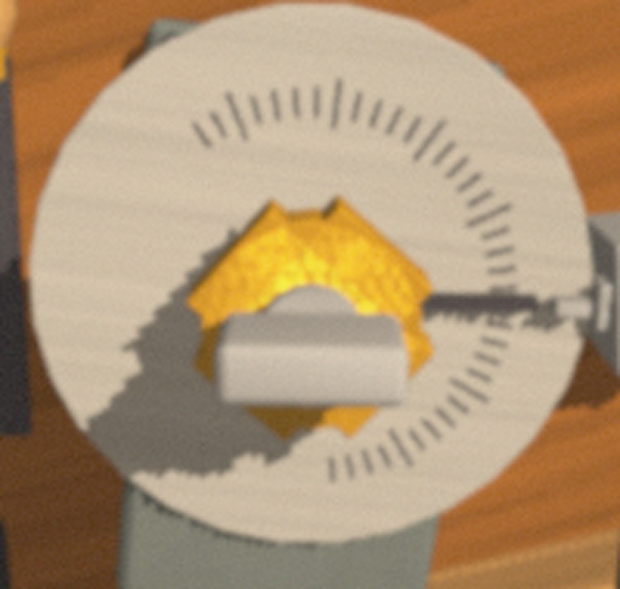

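```bash
python3 - <<'E'
from meas import *
import pickle
c=pickle.load(open("w5.pkl","rb"));U=lambda x,y,z:(214+(x+.5)/3.1-.5,92+(y+.5)/3.1-.5,z)
meas(c,np.array((.5376,-.00227)),[U(535,303,.155),U(440,300,.155)],[U(558,307,.158),U(588,307,.158)])
E
sed -i 's/x/x/' m.py; python3 m.py
```

```text
[ 0.5376  -0.00227] ptr [(np.float64(74.37), np.float64(0.0565)), (np.float64(75.41), np.float64(0.0325))] tab [(np.float64(74.31), np.float64(0.0616)), (np.float64(74.37), np.float64(0.0691))]
yaw 74.95 Mz -0.011 eff7 -0.071 F [-0.2  0.7 -0.6] gap 85.5 [ 0.5389 -0.0019  0.3385] t 13.95
```

Pointer and tab agree (74.4° against 74.3°), the ring is tight, and nothing is touching. Handing in.

```bash
python3 -c "
from station import manip
print(manip.hand_in())"
```

```text
the job is handed in; nothing more can be done
None
```

The job is handed in at about 14 s of the 59 s allowed. The knob is on the setting, the lock ring is tight, and the gripper is clear of the press with its fingers open. `hand_in` gives no verdict.

- **Setting:** I turned the knob clockwise about 64°. The last picture, taken after tightening, puts the pointer tip at 74.4° and the tab at 74.3°. A second point nearer the hub read 75.4°, and the view just before I let go of the knob showed it about 0.3° short. I take it as aligned to within about 1°.
- **Lock ring:** It ran free for about 42°, then bit. I tightened it in 0.45° steps. The final moving readings were 0.74 and 0.80 N m, including about 0.03 N m from speed, so roughly 0.75 to 0.77 N m. The highest reading was 0.80 N m, though the sensor is noisy by about 0.03 N m and I read it only at the end of each step. Joint 7's effort reads about 0.06 N m lower, and I trusted the wrist moment instead.
- **Other things:** The wrist forces I read stayed at a few newtons. The tab is at the same angle as before, within measuring error. I did not take a final overview picture to check every other item on the bench, but the arm went near none of them.

I turned the gripper a half turn the long way before gripping the ring, because I had joint 7's direction backwards. It cost about 2 s and stayed within range.

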